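Square the model's foot board into the gluing fence

TASK

Push the plywood foot board (the slab with the short cardboard tube on top) gently along the bench into the corner of the L-shaped wooden gluing fence, so that its far long side lies flush along the long fence and its left end (as seen from the robot) sits against the end stop. Only push it with the fingers: do not lift or tip it, and do not touch the tube on it, whose glue is still wet. Leave everything else on the bench where it is.

Things in the scene. Friction and masses are not known exactly. Their poses are not given: they have to be found in the camera images.
- jig: L of brown wooden battens fixed to the bench, 18 mm high, 20 mm thick. Origin: inner corner of the L, at bench height. Long fence: from the corner along its -y (rightward, beyond the work), inner face at its x = 0, 320 mm long. End stop: from the corner along its -x (towards the robot), inner face at its y = 0, 110 mm long. Inside of the L: negative x and y. Place and yaw (within 0.25 rad) vary.
- board: plywood foot board of a model, a loose slab 95 mm (its x) x 150 mm (its y) x 24 mm thick, 0.2 to 0.4 kg, flat on the bench inside the L, askew to it by up to 0.4 rad and clear of both battens. Origin: centre of its underside; its +x long side faces the long fence, its +y end faces the end stop.
- socket: short upright cardboard tube glued on top of the foot board, 44 mm in diameter, 20 mm high (its top is 44 mm above the bench); its origin is the centre of its underside, 30 mm along the board's +y from the board's centre. Its glue is wet: not to be touched.
- far_left (a point): corner of the foot board at its long side facing the fence and its end facing the stop, at half thickness; belongs in the corner of the L
- far_right (a point): the other end of that long side of the foot board, at half thickness; belongs against the long fence
- near_left (a point): the other corner of the end facing the stop, at half thickness; belongs against the end stop
- pot_a: white paper pot standing upside down, 90 mm across its rim at the bottom, 62 mm high, right of the work; loose bystander, origin at the centre of its underside
- pot_b: white paper pot like the other, left of the work, on the robot's side; loose bystander, origin at the centre of its underside
- tube_a: upright cardboard tube, 44 mm in diameter, 100 mm high, behind the long fence; loose bystander, origin at the centre of its underside
- tube_b: upright cardboard tube, 44 mm in diameter, 100 mm high, right of the work, on the robot's side; loose bystander, origin at the centre of its underside
- offcut: square plywood offcut, 60 x 60 x 24 mm, left of the end stop, same material as the foot board but smaller and without a tube; loose bystander, origin at the centre of its underside
- battery_box: black battery box, 62 x 34 x 21 mm, lying before the end stop on the robot's side; loose bystander, origin at the centre of its underside
- scissors: scissors lying flat, 170 mm long, left of the end stop beyond the offcut; loose bystander, origin at the centre of its underside near its pivot
Mind the look-alikes: they are no part of the job. What is shaped like the board but pink, red or turquoise is not meant.

How it is judged:
By the outcome, as a careful person would: the job done as asked, in the order asked, and still so for the second after the job is handed in, with the robot touching nothing.
It also fails if it takes over 48 s, if anything falls off the work surface, if the arm or the gripper's body presses on something with over 40 N, if the wrist force passes 120 N, or if a joint passes its speed limit or range.

ROBOT

A 6-joint arm with a two-finger parallel gripper is mounted at the origin on the work surface. World frame = base frame: x ahead of the robot, y to its left, z up, the work surface at z = 0. Lengths are in m, angles in rad, forces in N, time in s.
With the tool pointing down it reaches from about 0.35 to 0.85 m from the base axis. Payload 8.1 kg.
Tool frame: the origin (TCP) lies at the very end of the fingers, on their centre line; the grasp point (between the pads) lies 19 mm behind it; z points along the fingers, y is the line along which they close (so a half turn about z gives the same grasp; the last joint's range is limited). The gripper opens to 93 mm and grips with 3 to 60 N. Pads are 15 mm wide; open, the fingers measure 128 mm over their backs; the gripper's body (75 mm by 188 mm) begins 65 mm behind the grasp point.
Start: joints at [-1.434, 0.13, 1.488, -0, 1.523, -0.085], TCP at [0.132, -0.585, 0.219] pointing down, gripper open.
Joint ranges: [-2.96, 2.96], [-0.89, 2.26], [0.02, 2.5], [-1.34, 4.48], [0, 2.73], [-2.66, 2.66]. Speed limits (rad/s): [2.39, 2.39, 2.79, 3.14, 3.14, 3.14].

INTERFACE

Orientations are given as a rotation vector (axis times angle).
In Python, from plant import robot gives the robot as it stands. The module is installed in compiled form; this text tells all that it offers.
- The arm moves only by the tool play_rows, never from a script. Its argument "increments" is text: rows parted by semicolons, each of 5 numbers parted by spaces: the shift along the tool's x, y, z in mm, then the turn about the tool's z in degrees, then the closure, from -1 (fully open) to 1 (shut). In form: dx dy dz yaw claw; .... A call has 1 to 20 rows; each row is the pose to reach, as a shift and turn from the pose commanded when the call began, along the tool's axes at that moment; what a row does not reach only later rows make up. A row lasts 1/10 s, in which the tool goes at most 50 mm and 8.59 degrees, less where a joint would pass 70% of its speed; a pose out of reach is approached as far as the arm can. A call with a gripper value outside its range is refused whole. The fingers move at their own pace and stop on an object; "force" is the grip in N (left out, the last holds). Time passes only in rows, so rows that repeat a pose let the fingers close. It gives the time, the measured TCP pose, the force, the opening and the grip force at its end, in the units of the state.
- robot.read_state(): the state, without advancing time (a new reading comes with each control period).
- robot.read_camera(name): name is "side" or "top"; returns the picture (400x640x3 uint8, blue, green, red); there is no depth.
- robot.calibration(name): a dict with "vertical_fov" (degrees; the focal length in pixels is half the picture's height over the tangent of half this angle, whatever the lens; pixels are square), "cx", "cy" (the principal point, pixels), "D" ([k1, k2, p1, p2, k3] as OpenCV has them; the pictures are not rectified), "rvec" (rotation vector, rad) and "tvec" (3), from world to camera coordinates, as OpenCV has them. Camera axes: x right, y down, z forward; pixel columns grow to the right and rows downward; lengths in m; the calibration is good to about 2 mm. A picture is of the moment at which its call begins. calibration takes no time and is no camera call.
- robot.close_job(): hands the job in; it is judged then, once.
Trained networks look in the newest picture that a camera, given by its name, has taken for a name from the list of things; names that differ only in an ending like _2 or _b are one class to them, and where a whole thing is asked for, a point or a joint stands for the part that bears it (a point fixed in the world has none). Each returns a list of dicts, best first, with "conf" (0 to 1); they miss things now and then, are a little off and sometimes report something else, mostly with a low value. They report only what shows in the picture. A call takes as long as a camera call. They do not tell look-alikes from the thing itself.
- robot.recognise(camera, query): "centre" ([x, y, z] in m, in world coordinates, good to about 4 mm: the middle of the surface that is visible of it).
- robot.regions_of(camera, query): "pixels" (400x640 bool, what is visible of it).
- robot.landmark_of(camera, query): "centre" ([x, y, z] in m, in world coordinates, good to about 4 mm: a listed point, or the origin of a listed thing).
The state is a dict: "t": time; "q": joint angles; "dq": joint speeds; "joint_torque": joint torques, N m; "tool_pos": TCP position; "orientation": TCP orientation; "force": force on the tool from outside, world axes, zero at the start; "wrist_torque": the same for the moment, N m; "opening": finger opening in m; "gripper_force": force on a finger pad.
Only numpy, scipy, OpenCV 4.12 (cv2) and the standard library are available. Lean on these libraries where they do the work, as an engineer would, in place of code of your own. Each camera call takes 0.05 s, during which the arm holds its last target. There are 200 camera calls.

## Working session

There is one attempt and no reset: what is moved stays moved. The work goes in short steps, Python scripts to look and compute and a tool call to move; the robot and the scene stay as the last step left them, time stands still between calls to the robot, and variables do not carry over. Pictures are saved under pics/ and viewed, at most 10 in all, crops included, and the job is handed in when it is done.

Besides the shell and the picture viewer there is one more tool, called after ">>>" as name(argument=value, ...), one argument or row to a line, values as JSON. play_rows: Moves the arm, as the interface text tells. Its arguments: {"type":"object","properties":{"increments":{"type":"string"},"force":{"type":"number"}},"required":["increments"]}

```bash
mkdir -p pics
cat > h.py <<'E'
import numpy as np,cv2
from plant import robot
def cal(n):
    c=robot.calibration(n);f=200/np.tan(np.radians(c["vertical_fov"])/2)
    return np.array([[f,0,c["cx"]],[0,f,c["cy"]],[0,0,1.]]),np.array(c["D"],float),np.array(c["rvec"],float),np.array(c["tvec"],float)
def px2w(n,uv,z):
    K,D,r,t=cal(n);R=cv2.Rodrigues(r)[0]
    p=cv2.undistortPoints(np.array(uv,float).reshape(-1,1,2),K,D).reshape(-1,2)
    d=np.c_[p,np.ones(len(p))]@R;o=-R.T@t
    return o+d*((z-o[2])/d[:,2])[:,None]
def w2px(n,P):
    K,D,r,t=cal(n);return cv2.projectPoints(np.array(P,float).reshape(-1,1,3),r,t,K,D)[0].reshape(-1,2)
E
python3 - <<'E'
from h import *
for n in("top","side"):
    im=robot.read_camera(n);cv2.imwrite(f"pics/{n}0.png",im)
for q in["board","socket","far_left","far_right","near_left","jig","pot_a","tube_a","offcut","battery_box"]:
    for d in robot.landmark_of("top",q)[:3]: print(q,np.round(d["centre"],3),round(d["conf"],2),w2px("top",d["centre"]).round())
s=robot.read_state();print(s["t"],s["tool_pos"],s["orientation"],s["opening"])
E
```

```text
board [ 0.574 -0.103  0.005] 0.9 [[345. 208.]]
board [ 0.76  -0.393 -0.004] 0.8 [[449. 139.]]
board [ 0.35  -0.091 -0.002] 0.76 [[343. 293.]]
socket [ 0.374 -0.423  0.026] 0.69 [[473. 282.]]
socket [ 0.324 -0.073  0.027] 0.61 [[337. 305.]]
socket [ 0.565 -0.069  0.024] 0.47 [[333. 210.]]
far_left [ 0.434 -0.403  0.014] 0.96 [[462. 259.]]
far_left [ 0.318 -0.001  0.014] 0.95 [[308. 307.]]
far_left [ 0.705 -0.463  0.012] 0.81 [[477. 157.]]
far_right [ 0.436 -0.094  0.015] 0.9 [[344. 260.]]
far_right [ 0.714 -0.314  0.01 ] 0.65 [[422. 154.]]
far_right [ 0.367 -0.536  0.011] 0.58 [[513. 283.]]
near_left [ 0.797 -0.472  0.01 ] 0.94 [[478. 124.]]
near_left [ 0.349 -0.362  0.007] 0.9 [[447. 292.]]
near_left [ 0.509 -0.037  0.009] 0.87 [[321. 233.]]
jig [0.682 0.127 0.001] 0.79 [[259. 170.]]
pot_a [ 0.443  0.404 -0.002] 0.8 [[156. 260.]]
pot_a [ 0.544 -0.408 -0.002] 0.64 [[459. 217.]]
tube_a [ 0.427 -0.292 -0.001] 0.71 [[418. 262.]]
tube_a [0.752 0.044 0.002] 0.61 [[290. 144.]]
offcut [0.596 0.197 0.002] 0.68 [[233. 202.]]
battery_box [0.477 0.138 0.   ] 0.58 [[255. 246.]]
0.6 [ 0.13201796 -0.5853024   0.21866178] [ 3.12227236e+00  3.47638868e-01 -1.33198998e-05] 0.09293195159139614
```

View pics/top0.png

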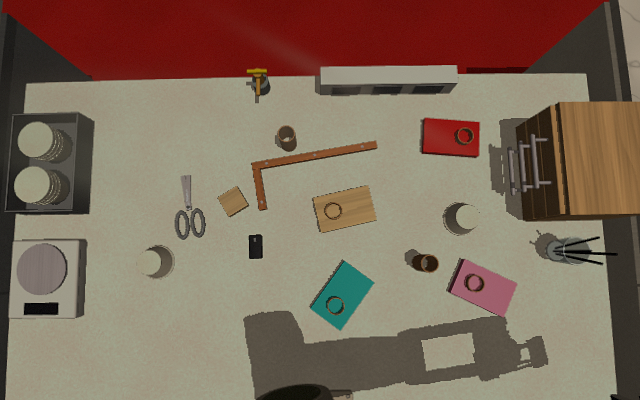

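View pics/side0.png

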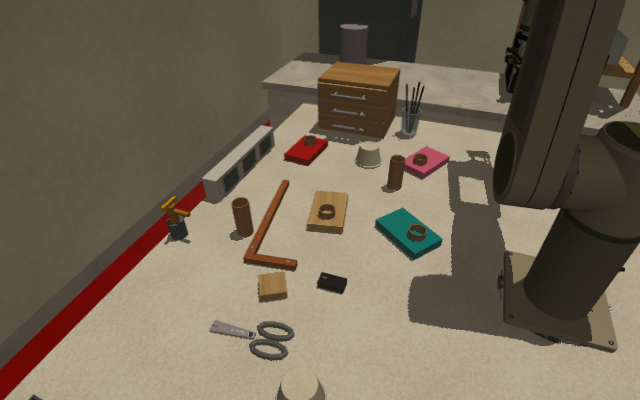

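The plywood board at top (345,208) is the one that fits: natural wood, inside the L. The turquoise (343,295), pink (483,288) and red (450,137) boards are look-alikes. I'll confirm this in a crop and measure.

```bash
cat > m.py <<'E'
from h import *
from scipy.optimize import minimize
def jigfit(x0=(.682,.127,.2)):
    pass
def boardmask(n,near):
    robot.read_camera(n)
    best=None
    for d in robot.regions_of(n,"board"):
        m=d["pixels"]; ys,xs=np.nonzero(m)
        e=np.hypot(xs.mean()-near[0],ys.mean()-near[1])
        if best is None or e<best[0]: best=(e,m)
    return best
def sil(n,pose,solids):
    x,y,a=pose;c,s=np.cos(a),np.sin(a);out=np.zeros((1600,2560),np.uint8)
    for q in solids:
        q=np.array(q,float);P=np.c_[x+c*q[:,0]-s*q[:,1],y+s*q[:,0]+c*q[:,1],q[:,2]]
        h=cv2.convexHull((w2px(n,P)*4+1.5).round().astype(np.int32)); cv2.fillPoly(out,[h],1)
    return cv2.resize(out.astype(np.float32),(640,400),interpolation=cv2.INTER_AREA)
def box(x0,x1,y0,y1,z): return [(x,y,h) for x in(x0,x1) for y in(y0,y1) for h in(0,z)]
B=[box(-.0475,.0475,-.075,.075,.024),[(.022*np.cos(t),.03+.022*np.sin(t),h) for t in np.linspace(0,6.28,24) for h in(.024,.044)]]
J=[box(0,.02,-.32,.02,.018),box(-.11,.02,0,.02,.018)]
def fit(masks,p0,solids):
    f=lambda v:sum(np.abs(sil(n,(v[0],v[1],v[2]),solids)-m).sum() for n,m in masks.items())
    r=minimize(f,p0,method="Nelder-Mead",options=dict(initial_simplex=np.array(p0)+np.array([[0,0,0],[.012,0,0],[0,.012,0],[0,0,.08]]),xatol=1e-4,fatol=.2))
    return r.x,r.fun,[int(m.sum()) for m in masks.values()]
def masks(q,xyz):
    o={}
    for n in("top","side"):
        robot.read_camera(n);p=w2px(n,xyz)[0];b=None
        for d in robot.regions_of(n,q):
            ys,xs=np.nonzero(d["pixels"]);e=np.hypot(xs.mean()-p[0],ys.mean()-p[1])
            if b is None or e<b[0]: b=(e,d["pixels"])
        if b and b[0]<40: o[n]=b[1].astype(np.float32)
        else: print("no",q,n,b and b[0])
    return o
E
python3 - <<'E'
from m import *
im=robot.read_camera("top")
mb=masks("board",(.574,-.103,.024));mj=masks("jig",(.69,.03,.018))
for k,M,p0,S in(("b",mb,(.574,-.103,.2),B),("j",mj,(.682,.127,.2),J)):
    r=fit(M,p0,S);print(k,r[0].round(4),r[1],r[2])
    for n in M: print(n,fit({n:M[n]},r[0],S)[0].round(4))
    for q in S:
        a=r[0];c,s=np.cos(a[2]),np.sin(a[2]);q=np.array(q);P=np.c_[a[0]+c*q[:,0]-s*q[:,1],a[1]+s*q[:,0]+c*q[:,1],q[:,2]]
        if k=="b": pb=w2px("top",P)
        else: pj=w2px("top",P)
        try: allp=np.r_[allp,w2px("top",P)]
        except NameError: allp=w2px("top",P)
big=cv2.resize(im[110:260,220:420],None,fx=4,fy=4,interpolation=cv2.INTER_CUBIC)
for u,v in allp: cv2.circle(big,(int((u-220+.5)*4),int((v-110+.5)*4)),2,(255,0,255),-1)
cv2.imwrite("pics/crop.png",big)
E
```

```text
b [ 0.5713 -0.0991  0.2037] 144.0625 [2065, 1435]
top [ 0.5704 -0.0993  0.2055]
side [ 0.5725 -0.0994  0.2144]
j [0.6837 0.1245 0.1631] 300.9375 [1367, 1338]
top [0.6836 0.1238 0.1613]
side [0.6847 0.1248 0.1661]
```

View pics/crop.png

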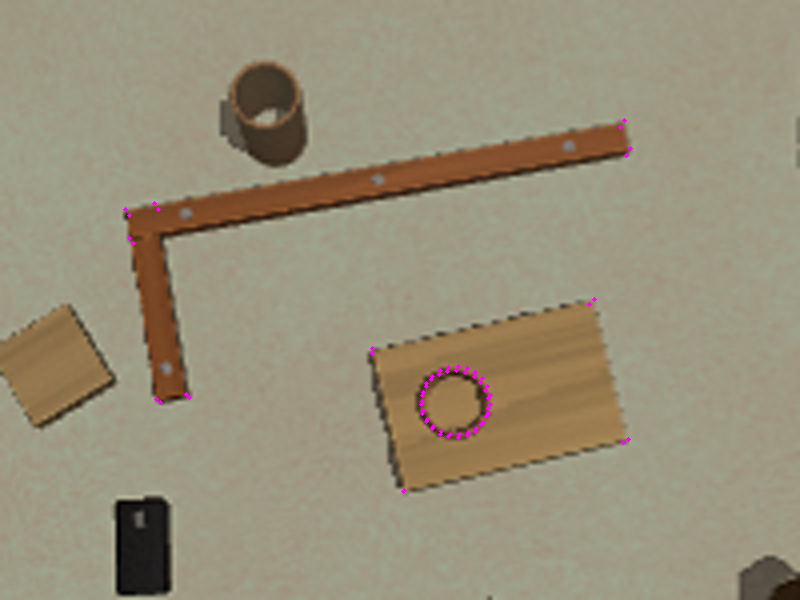

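Confirmed: the plywood board's corners and tube match the fitted model. The board is at (0.571, -0.099, yaw 0.205) and the jig at (0.684, 0.1245, yaw 0.163), so the board has to move about +100 mm in jig x and +127 mm in jig y. I'll start behind its near long side with the fingers open.

>>> play_rows(
  increments="460 -382 0 3.4 -1;460 -382 0 3.4 -1;460 -382 0 3.4 -1;460 -382 0 3.4 -1;460 -382 0 3.4 -1;460 -382 0 3.4 -1;460 -382 0 3.4 -1;460 -382 0 3.4 -1;460 -382 0 3.4 -1;460 -382 0 3.4 -1;460 -382 0 3.4 -1;460 -382 0 3.4 -1;460 -382 0 3.4 -1;460 -382 0 3.4 -1;460 -382 0 3.4 -1;460 -382 0 3.4 -1",
)

```text
t: 2.65
tool_pos: [0.4961, -0.1127, 0.2187]
orientation: [3.131, 0.252, -0.0]
force: [0.3, -0.7, 0.7]
opening: 0.0928
gripper_force: 0.0
```

>>> play_rows(
  increments="0 0 45 0 -1;0 0 90 0 -1;0 0 130 0 -1;0 0 165 0 -1;0 0 190 0 -1;0 0 203 0 -1;0 0 207 0 -1;0 0 207 0 -1;0 0 207 0 -1",
)

```text
t: 3.55
tool_pos: [0.498, -0.1122, 0.0133]
orientation: [3.13, 0.254, 0.004]
force: [1.2, -0.7, 0.6]
opening: 0.0928
gripper_force: 0.0
```

>>> play_rows(
  increments="8 0 0 0 -1;15 0 0 0 -1;19 0 0 0 -1;23 0 0 0 -1;28 0 0 0 -1;34 0 0 0 -1;40 0 0 0 -1;46 0 0 0 -1;52 0 0 0 -1;58 0 0 0 -1;64 0 0 0 -1;70 0 0 0 -1;76 0 0 0 -1;82 0 0 0 -1;88 0 0 0 -1;94 0 0 0 -1;98 0 0 0 -1;101 0 0 0 -1;103 0 0 0 -1;103 0 0 0 -1",
)

```text
t: 5.55
tool_pos: [0.5988, -0.0948, 0.0117]
orientation: [3.131, 0.255, 0.001]
force: [0.3, -0.1, -0.0]
opening: 0.0928
gripper_force: 0.1
```

```bash
cat > look.py <<'E'
from m import *
import sys
Jp=np.array([.6837,.1245,.163]);c,s=np.cos(Jp[2]),np.sin(Jp[2])
def tojig(p): d=np.array(p[:2])-Jp[:2];return np.array([c*d[0]+s*d[1],-s*d[0]+c*d[1]])
def look(guess,n="top",im=None):
    g=np.array(guess);w=Jp[:2]+[c*g[0]-s*g[1],s*g[0]+c*g[1]]
    M=masks("board",(*w,.024))
    for k in M:
        r=fit({k:M[k]},(*w,Jp[2]),B);print(k,tojig(r[0]).round(4),(r[0][2]-Jp[2]).round(4),r[1],r[2])
    st=robot.read_state();print("tcp jig",tojig(st["tool_pos"]).round(4),st["tool_pos"][2].round(4),st["force"].round(1),st["orientation"].round(3),st["t"])
    if im: cv2.imwrite(f"pics/{im}.png",cv2.resize(robot.read_camera(n)[110:260,220:420],None,fx=4,fy=4,interpolation=cv2.INTER_CUBIC))
if __name__=="__main__": look((float(sys.argv[1]),float(sys.argv[2])),im=sys.argv[3] if len(sys.argv)>3 else None)
E
python3 look.py -.0625 -.202 p1
```

```text
top [-0.058  -0.1998] -0.007 1992.5 [99]
side [-0.0562 -0.2055] 0.047 487.5 [940]
tcp jig [-0.1195 -0.2027] 0.0119 [ 0.3 -0.6  0.1] [3.131e+00 2.550e-01 1.000e-03] 5.75
```

View pics/p1.png

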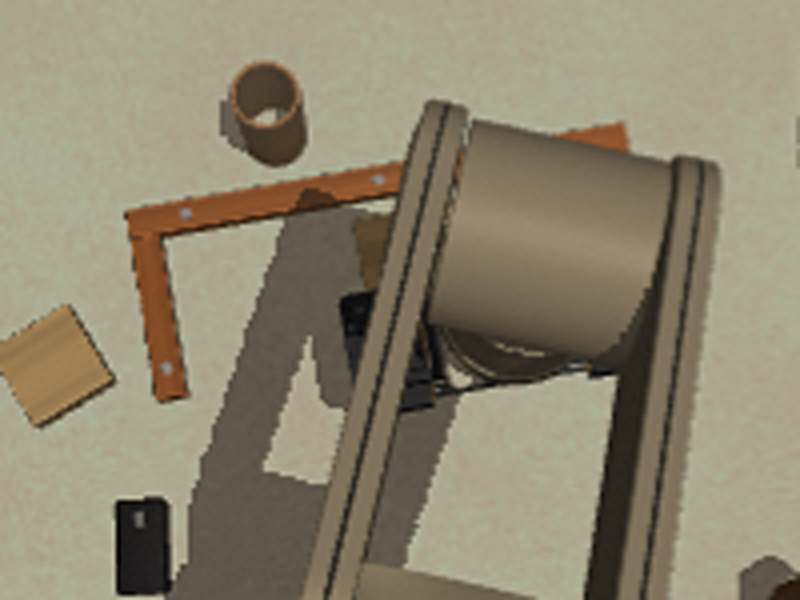

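The camera view is blocked by the arm, but the TCP puts the board at jig x ≈ -0.0645, 17 mm short of the fence. Next I'll go round to its right end.

>>> play_rows(
  increments="-8 0 0 0 -1;-15 0 0 0 -1;-15 0 -45 0 -1;-15 0 -90 0 -1;0 30 -110 -8.5 0.35;15 60 -110 -17 0.35;30 90 -110 -25.5 0.35;45 105 -110 -34 0.35;45 105 -110 -42.5 0.35;45 105 -110 -51 0.35;45 105 -110 -59.5 0.35;45 105 -110 -68 0.35;45 105 -110 -76.5 0.35;45 105 -110 -85 0.35;45 105 -110 -90 0.35;45 105 -110 -90 0.35;45 105 -110 -90 0.35;45 105 -110 -90 0.35",
)

```text
t: 7.6
tool_pos: [0.6595, -0.1912, 0.1216]
orientation: [-2.037, -2.392, 0.0]
force: [-1.5, -0.1, -0.9]
opening: 0.0301
gripper_force: 0.0
```

```bash
python3 look.py -.0645 -.202 p2
```

```text
top [-0.063 -0.203] 0.005 321.1875 [1786]
side [-0.0603 -0.2081] 0.0225 128.6875 [1297]
tcp jig [-0.0749 -0.3076] 0.1216 [0.4 0.3 0.1] [2.035 2.394 0.   ] 7.8
```

View pics/p2.png

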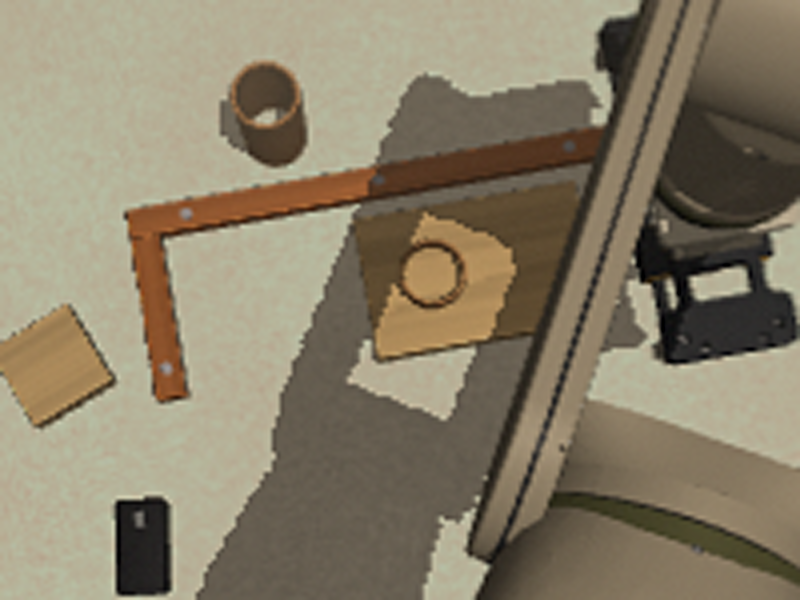

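The board is parallel to the fence with the tube clear. I'll lower the fingers beside the right end, then push along the fence.

>>> play_rows(
  increments="0 0 45 0 0.35;0 0 80 0 0.35;0 0 100 0 0.35;0 0 109 0 0.35;0 0 110 0 0.35;0 0 110 0 0.35;0 0 110 0 0.35",
)

```text
t: 8.55
tool_pos: [0.6613, -0.1917, 0.0139]
orientation: [2.032, 2.392, 0.002]
force: [-0.6, 0.8, -0.4]
opening: 0.0302
gripper_force: 0.0
```

>>> play_rows(
  increments="8 0 0 0 0.35;15 0 0 0 0.35;19 0 0 0 0.35;23 0 0 0 0.35;28 0 0 0 0.35;34 0 0 0 0.35;41 0 0 0 0.35;48 0 0 0 0.35;55 0 0 0 0.35;62 0 0 0 0.35;69 0 0 0 0.35;76 0 0 0 0.35;83 0 0 0 0.35;90 0 0 0 0.35;97 0 0 0 0.35;104 0 0 0 0.35;110 0 0 0 0.35;115 0 0 0 0.35;118 0 0 0 0.35;120 0 0 0 0.35",
)

```text
t: 10.55
tool_pos: [0.6403, -0.0725, 0.0116]
orientation: [2.034, 2.395, -0.0]
force: [0.3, -4.9, 4.0]
opening: 0.0301
gripper_force: 2.4
```

```bash
python3 look.py -.063 -.105 p3
```

```text
top [-0.0641 -0.095 ] -0.0416 953.1875 [1166]
side [-0.0609 -0.1044] 0.0216 75.5625 [1705]
tcp jig [-0.0751 -0.187 ] 0.0111 [ 1.1 -2.6  1.4] [-2.033 -2.394 -0.   ] 10.75
```

View pics/p3.png

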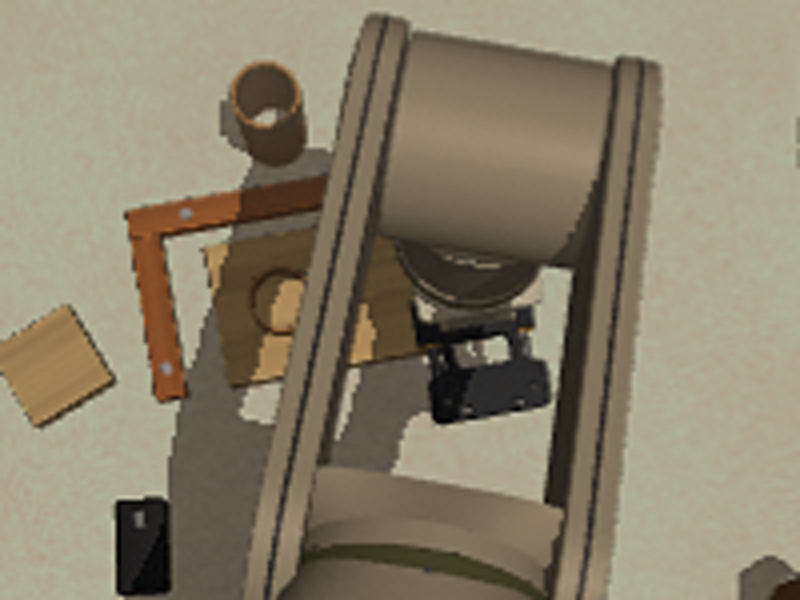

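>>> play_rows(
  increments="4 0 0 0 0.35;9 0 0 0 0.35;14 0 0 0 0.35;18 0 0 0 0.35;22 0 0 0 0.35;25 0 0 0 0.35;27 0 0 0 0.35;28 0 0 0 0.35;29 0 0 0 0.35;30 0 0 0 0.35;30 0 0 0 0.35",
)

```text
t: 11.9
tool_pos: [0.6355, -0.0444, 0.0117]
orientation: [2.034, 2.393, -0.002]
force: [-0.1, -5.6, -1.5]
opening: 0.0301
gripper_force: 3.0
```

>>> play_rows(
  increments="1 0 0 0 0.35;2 0 0 0 0.35;3 0 0 0 0.35;3 0 0 0 0.35",
)

```text
t: 12.3
tool_pos: [0.6356, -0.0442, 0.0122]
orientation: [2.032, 2.39, -0.005]
force: [0.8, -17.3, -1.0]
opening: 0.0297
gripper_force: 8.3
```

Contact with the end stop: 17 N and no further motion. I'll back off and go round to the near side for the push into the fence.

>>> play_rows(
  increments="-8 0 0 0 0.35;-15 0 0 0 0.35;-15 0 -45 0 0.35;-15 0 -90 0 0.35;0 -30 -110 8.5 -0.4;30 -60 -110 17 -0.4;60 -68 -110 25.5 -0.4;77 -68 -110 34 -0.4;77 -68 -110 42.5 -0.4;77 -68 -110 51 -0.4;77 -68 -110 59.5 -0.4;77 -68 -110 68 -0.4;77 -68 -110 76.5 -0.4;77 -68 -110 85 -0.4;77 -68 -110 90 -0.4;77 -68 -110 90 -0.4;77 -68 -110 90 -0.4",
)

```text
t: 14.0
tool_pos: [0.5555, 0.025, 0.1217]
orientation: [-3.131, -0.26, -0.0]
force: [0.3, -0.0, 0.2]
opening: 0.0652
gripper_force: 0.0
```

```bash
python3 look.py -.063 -.075 p4
```

```text
no board top 121.72410952078346
side [-0.0611 -0.0867] -0.0095 170.625 [1704]
tcp jig [-0.1427 -0.0775] 0.1217 [-0.  -0.8 -0.4] [-3.131 -0.257 -0.   ] 14.2
```

View pics/p4.png

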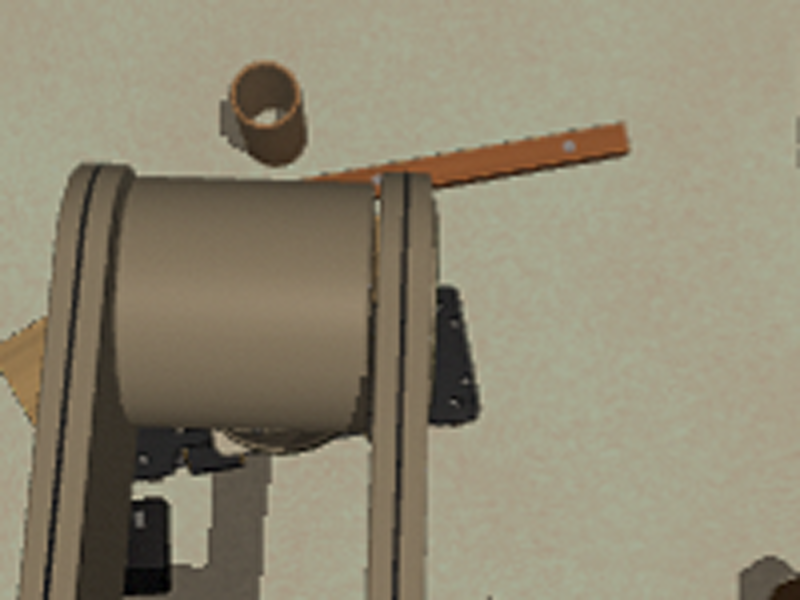

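>>> play_rows(
  increments="0 0 45 0 -0.4;0 0 80 0 -0.4;0 0 100 0 -0.4;0 0 109 0 -0.4;0 0 110 0 -0.4;0 0 110 0 -0.4",
)

```text
t: 14.85
tool_pos: [0.5563, 0.0248, 0.0127]
orientation: [3.131, 0.255, 0.002]
force: [0.7, -0.4, 1.1]
opening: 0.065
gripper_force: 0.0
```

>>> play_rows(
  increments="6 0 0 0 -0.4;12 0 0 0 -0.4;17 0 0 0 -0.4;21 0 0 0 -0.4;25 0 0 0 -0.4;29 0 0 0 -0.4;32 0 0 0 -0.4;34 0 0 0 -0.4;36 0 0 0 -0.4;37 0 0 0 -0.4;38 0 0 0 -0.4;39 0 0 0 -0.4;39 0 0 0 -0.4",
)

```text
t: 16.15
tool_pos: [0.593, 0.031, 0.0115]
orientation: [3.131, 0.255, -0.003]
force: [-8.4, -2.1, 5.4]
opening: 0.0651
gripper_force: 4.0
```

>>> play_rows(
  increments="1 0 0 0 -0.4;2 0 0 0 -0.4;3 0 0 0 -0.4;3 0 0 0 -0.4",
)

```text
t: 16.55
tool_pos: [0.5931, 0.0311, 0.0114]
orientation: [3.131, 0.255, -0.013]
force: [-24.0, -3.5, 19.3]
opening: 0.065
gripper_force: 11.9
```

Firm contact with the fence. I'll back off and clear the view to check.

>>> play_rows(
  increments="-6 0 0 0 -0.4;-15 0 0 0 -0.4;-20 0 -45 0 -0.4;-20 0 -90 0 -0.4;-40 40 -130 0 -0.4;-60 80 -130 0 -0.4;-80 120 -130 0 -0.4;-100 160 -130 0 -0.4;-100 200 -130 0 -0.4;-100 240 -130 0 -0.4;-100 280 -130 0 -0.4;-100 300 -130 0 -0.4;-100 300 -130 0 -0.4;-100 300 -130 0 -0.4",
)

```text
t: 17.95
tool_pos: [0.5466, -0.2805, 0.1414]
orientation: [-3.131, -0.253, -0.0]
force: [-0.0, 0.3, 1.2]
opening: 0.065
gripper_force: 0.0
```

```bash
python3 look.py -.0475 -.075 p5
```

```text
no board side 87.01554749554562
top [-0.0487 -0.0753] -0.0027 62.6875 [2088]
tcp jig [-0.2006 -0.3763] 0.1417 [-0.3  0.1  0.1] [-3.131 -0.257 -0.   ] 18.15
```

View pics/p5.png

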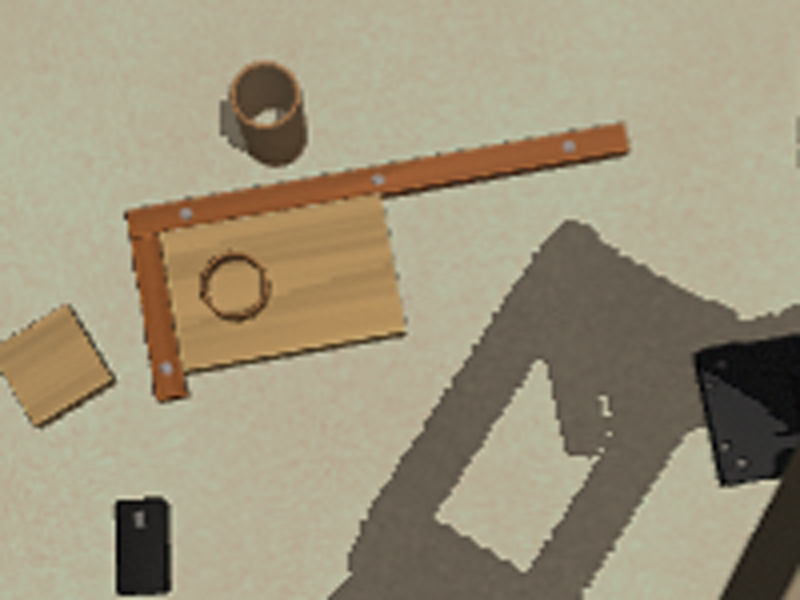

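It looks flush, with the fit within 1 mm. A faint dark line at the stop may be a sub-millimetre gap, so I'll give the right end one gentle closing nudge.

>>> play_rows(
  increments="25 -30 0 -8.5 0.78;50 -70 0 -17 0.78;80 -110 0 -25.5 0.78;110 -150 0 -34 0.78;132 -180 0 -42.5 0.78;132 -190 0 -51 0.78;132 -190 0 -59.5 0.78;132 -190 0 -68 0.78;132 -190 0 -76.5 0.78;132 -190 0 -85 0.78;132 -190 0 -90 0.78;132 -190 0 -90 0.78;132 -190 0 -90 0.78;132 -190 45 -90 0.78;132 -190 85 -90 0.78;132 -190 110 -90 0.78;132 -190 123 -90 0.78;132 -190 127 -90 0.78;132 -190 127 -90 0.78;132 -190 127 -90 0.78",
)

```text
t: 20.2
tool_pos: [0.6478, -0.072, 0.0168]
orientation: [2.033, 2.392, 0.002]
force: [-0.4, -0.3, 1.6]
opening: 0.0107
gripper_force: 0.0
```

```bash
python3 -c "
from look import *
s=robot.read_state();print(tojig(s['tool_pos']),s['tool_pos'][2],s['orientation'],s['force'])"
```

```text
[-0.06729972 -0.18807873] 0.016793301179237607 [2.03257847 2.39190353 0.00243906] [-0.37031952 -0.30326898  1.56048705]
```

>>> play_rows(
  increments="7 0 0 0 0.78;14 0 0 0 0.78;20 0 0 0 0.78;24 0 0 0 0.78;27 0 0 0 0.78;28 0 0 0 0.78;29 0 0 0 0.78;30 0 0 0 0.78;31 0 0 0 0.78;32 0 0 0 0.78;32 0 0 0 0.78",
)

```text
t: 21.3
tool_pos: [0.6415, -0.0433, 0.0149]
orientation: [2.033, 2.391, -0.004]
force: [0.2, -12.1, -1.5]
opening: 0.0105
gripper_force: 5.9
```

The TCP stopped at the same place under 12 N, so the board is seated. Retracting.

>>> play_rows(
  increments="-4 0 0 0 0.78;-12 0 0 0 0.78;-20 0 0 0 0.78;-20 0 -45 0 0.78;-20 0 -90 0 0.78;-50 -20 -130 0 0.78;-90 -40 -130 0 0.78;-130 -60 -130 0 0.78;-170 -80 -130 0 0.78;-210 -100 -130 0 0.78;-210 -100 -130 0 0.78;-210 -100 -130 0 0.78",
)

```text
t: 22.5
tool_pos: [0.5759, -0.2648, 0.1445]
orientation: [-2.037, -2.391, -0.001]
force: [-0.3, 0.1, 0.7]
opening: 0.0101
gripper_force: 0.0
```

```bash
python3 look.py -.0475 -.075 p6
```

```text
no board side 86.97629064467206
top [-0.0485 -0.0757] -0.0119 67.375 [2148]
tcp jig [-0.1682 -0.3642] 0.1446 [-0.3  0.1 -1.1] [-2.032 -2.396 -0.   ] 22.7
```

View pics/p6.png

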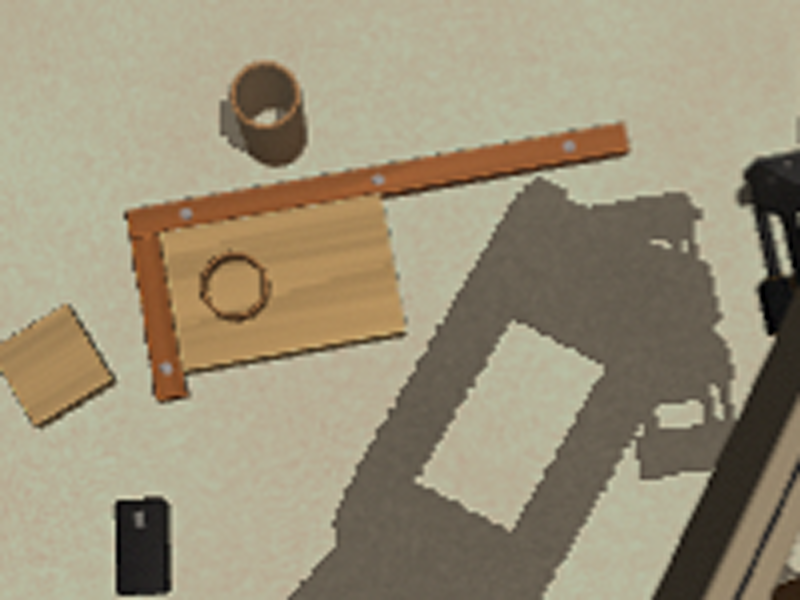

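The picture shows the board seated in the corner of the L. The crop corner is at (160,235), and the bystanders in view haven't moved.

```bash
python3 -c "
from plant import robot
print(robot.close_job())"
```

```text
the job is handed in; nothing more can be done
None
```

The job is handed in: the plywood board sits flush along the long fence and against the end stop to within about 1 mm, pushed only with the fingers, and the bystanders visible in the last picture had not moved.

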